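Release the battery pack with the yellow screwdriver

TASK

Take the yellow-handled screwdriver from the rack, push its blade straight down through the orange-rimmed slot in the top of the grey battery dock until the hidden latch tab gives and the blue-fronted battery pack pops out at the front, then stand the screwdriver back in an empty cup of the rack and let go of it. Leave the blue-handled screwdriver standing where it is.

Things in the scene. Friction and masses are not known exactly. Their poses are not given: they have to be found in the camera images.
- yellow_driver_handle (a point): yellow-handled screwdriver, 160 mm long, 0.09 kg, upright in a rack cup, blade down. Point on its axis in the middle of the handle's straight part (round, 26 mm across, 19 mm up and down from here): the place to grip, from any side. Handle top 32 mm above, handle's tapered lower end 53 mm below, tip of the 7 mm round blade 128 mm below. z axis along the tool, away from the tip
- slot (a point): centre of the slot's mouth, level with its orange rim (96 mm high), in the rear top of the fixed grey dock (170x120x90 mm). Slot 24 mm along x (to the dock's rear), 46 mm along y, open straight down; rim bevelled 5 mm. Under all of it, 60 mm below this point, lies the latch tab, a sprung level plate: 3 to 7 N, frees the pack when 6 to 8 mm down, hard stop at 13 mm, springs back up
- dock_pack (a joint): battery pack with a blue ribbed front in the dock's open front (-x side): how far it is out, 0 = latched, 0.030 m = popped fully out. A spring drives it out at once when the latch tab is pushed down, and it stays out
- driver_rack: fixed wooden rack, 210 mm long (y axis), 75 mm deep (x); origin at the centre of its underside, z up. Three square black funnel cups at x = 0, y = -70, 0, +70 mm, one empty: rim 102 mm high, 33 mm across, narrowing to a 13.5 mm hole at 92 mm, 45 mm long. A driver hangs in its cup on the handle's lower end; the yellow handle point is then 146 mm above the bench
- blue_driver_handle (a point): blue-handled screwdriver, 130 mm long, standing in another cup of the rack; point on its axis in the middle of the handle (22 mm across, top end 28 mm above the point). Not to be moved

How it is judged (in metres and radians):
On the way:
1. the pack has popped out at least 20 mm while the upright yellow screwdriver's blade is down in the slot (value of joint dock_pack above 0.02 m and horizontal distance between yellow_driver_handle and slot below 0.035 m and z of yellow_driver_handle in the frame of slot below 0.09 m and angle between yellow_driver_handle's own z axis and vertical below 0.35 rad), for 0.1 s.
At the end, for the whole second after the job is handed in: the battery pack is out by at least 20 mm, and the yellow screwdriver stands at rest in a cup of the rack, blade down, within about 11 degrees of upright and seated within about 12 mm of full depth (value of joint dock_pack above 0.02 m and angle between yellow_driver_handle's own z axis and vertical below 0.2 rad and x of yellow_driver_handle in the frame of driver_rack between -0.025 and 0.025 m and y of yellow_driver_handle in the frame of driver_rack between -0.095 and 0.095 m and z of yellow_driver_handle in the frame of driver_rack between 0.13 and 0.158 m and linear speed of yellow_driver below 0.03 m/s); the robot touches nothing.
It fails at once if the blue screwdriver is moved by more than 25 mm (distance of blue_driver_handle from where it was at the start of the episode above 0.025 m).
It also fails if it takes over 58 s, if anything falls off the work surface, if the arm or the gripper's body presses on something with over 40 N, if the wrist force passes 120 N, or if a joint passes its speed limit or range.

ROBOT

A 6-joint arm with a two-finger parallel gripper is mounted at the origin on a cart in front of the work surface, level with it; the furniture and walls round the work are solid. World frame = base frame: x ahead of the robot, y to its left, z up, the work surface at z = 0. Lengths are in mm, angles in degrees, forces in N, time in s.
With the tool pointing down it reaches from about 350 to 850 mm from the base axis. Payload 8.1 kg.
Tool frame: the origin (TCP) lies between the finger pads; the fingertips stand 25 mm ahead of it and the grasp point (between the pads) lies 6 mm ahead of it (r.tcp_to_tips is the distance from the TCP to the fingertips, in mm); z points along the fingers, y is the line along which they close (so a half turn about z gives the same grasp; the last joint's range is limited). The gripper opens to 85 mm and grips with 20 to 120 N. Pads are 22 mm wide; open, the fingers measure 114 mm over their backs; the gripper's body (76 mm by 85 mm) begins 54 mm behind the grasp point. The pads swing forward as they close: fully open they stand 13 mm farther back than shut.
Start: joints at [-4.893, 7.471, 85.268, -0, 87.261, -4.893], TCP at [600.005, 0.022, 256.292] pointing down, gripper open.
Joint ranges: [-169.43, 169.43], [-51.17, 129.36], [1.28, 143.12], [-76.62, 256.62], [0, 156.53], [-152.29, 152.29]. Speed limits (degrees/s): [136.94, 136.94, 159.86, 180, 180, 180].

INTERFACE

Orientations are given as [roll, pitch, yaw] about the fixed x, y, z axes, in that order (R = Rz(yaw) Ry(pitch) Rx(roll)).
In Python, from bench import r gives the robot as it stands.
- The arm moves only by the tool apply_moves, never from a script. Its arguments are lists of equal length, an entry for each row: "angular": the turn, a rotation vector about the world's x, y, z in units of 8 degrees (1.0 is 8 degrees), a list of three; "travel": the shift along the world's x, y, z in units of 40 mm (1.0 is 40 mm), a list of three; "jaw": the opening, from 0 (shut) to 1 (fully open). A call has 1 to 20 rows; each row shifts and turns the commanded pose from where the row before left it; what a row does not reach is not made up. A row lasts 1/8 s, in which the tool goes at most 62.5 mm and 10.7 degrees, less where a joint would pass 70% of its speed; a pose out of reach is approached as far as the arm can. A call is refused whole if a number of a shift passes 1 or a number of a turn 1, either way. A call with a gripper value outside its range is refused whole. The fingers move at their own pace and stop on an object; "force" is the grip in N (left out, the last holds). Time passes only in rows, so rows that do not move let the fingers close. It gives the time, the measured TCP pose, the force, the opening and the grip force at its end, in the units of the state.
- r.sense(): the state, without advancing time (a new reading comes with each control period).
- r.snapshot(name): name is "scene" or "side" or "wrist"; returns a dict with "color" (480x640x3 uint8, red, green, blue), "fx", "fy", "cx", "cy" (pixels), "distortion" ([k1, k2, p1, p2, k3] as OpenCV has them; the pictures are not rectified), "R" (3x3) and "t" (3): a world point X has camera coordinates R X + t; the wrist camera has in their place "mount" (4x4, takes a point from camera to tool coordinates, whose origin is the TCP and whose axes are the flange's). Camera axes: x right, y down, z forward; pixel columns grow to the right and rows downward; lengths in mm; the calibration is good to about 2 mm. A picture is of the moment at which its call begins: read the wrist's pose just before it. There is no depth.
- r.hand_in(): hands the job in; it is judged then, once.
The state is a dict: "time": time; "joint_pos": joint angles; "qd": joint speeds; "joint_efforts": joint torques, N m; "tool_pos": TCP position; "tcp_rot": TCP orientation; "ft_force": force on the tool from outside, world axes, zero at the start; "wrist_torque": the same for the moment, N m; "finger_gap": finger opening in mm; "grip_force": force on a finger pad.
Only numpy, scipy, OpenCV 4.12 (cv2) and the standard library are available. Lean on these libraries where they do the work, as an engineer would, in place of code of your own. Each camera call takes 0.05 s, during which the arm holds its last target. There are 200 camera calls.

## Working session

There is one attempt and no reset: what is moved stays moved. The work goes in short steps, Python scripts to look and compute and a tool call to move; the robot and the scene stay as the last step left them, time stands still between calls to the robot, and variables do not carry over. Pictures are saved under pics/ and viewed, at most 10 in all, crops included, and the job is handed in when it is done.

Besides the shell and the picture viewer there is one more tool, called after "Emit:" as name(argument=value, ...), one argument or row to a line, values as JSON. apply_moves: Moves the arm, as the interface text tells. Its arguments: {"type":"object","properties":{"angular":{"type":"array"},"travel":{"type":"array"},"jaw":{"type":"array"},"force":{"type":"number"}},"required":["angular","travel","jaw"]}

```bash
mkdir -p pics; cat > h.py <<'E'
import numpy as np, cv2, pickle
from bench import r
def grab(n):
    s=r.sense(); d=r.snapshot(n); d['s']=s
    return d
def save(d,f): cv2.imwrite('pics/'+f,d['color'][:,:,::-1])
def ray(d,uv):
    K=np.array([[d['fx'],0,d['cx']],[0,d['fy'],d['cy']],[0,0,1.]])
    p=cv2.undistortPoints(np.array([[uv]],float),K,np.array(d['distortion'],float))[0,0]
    v=np.array([p[0],p[1],1.]); R=np.array(d['R']);t=np.array(d['t'])
    return -R.T@t, R.T@v/np.linalg.norm(v)
def plane(d,uv,z):
    o,v=ray(d,uv); return o+v*(z-o[2])/v[2]
def tri(rays):
    A=sum(np.eye(3)-np.outer(v,v) for o,v in rays); b=sum((np.eye(3)-np.outer(v,v))@o for o,v in rays)
    return np.linalg.solve(A,b)
def wristRt(d):
    from scipy.spatial.transform import Rotation as Ro
    T=np.eye(4);T[:3,:3]=Ro.from_euler('xyz',d['s']['tcp_rot'],degrees=True).as_matrix();T[:3,3]=d['s']['tool_pos']
    W=np.linalg.inv(T@np.array(d['mount'])); d['R']=W[:3,:3]; d['t']=W[:3,3]; return d
def blobs(d,lo,hi,n=4,amin=30):
    m=cv2.inRange(cv2.cvtColor(d['color'],cv2.COLOR_RGB2HSV),lo,hi)
    k,l,st,c=cv2.connectedComponentsWithStats(m)
    o=[(st[i].tolist(),c[i].round(1).tolist()) for i in range(1,k) if st[i][4]>amin]
    return sorted(o,key=lambda a:-a[0][4])[:n]
Y=((22,120,90),(34,255,255)); O=((5,140,110),(18,255,255)); B=((100,120,60),(125,255,255))
E
python3 - <<'E'
from h import *
for n in ('scene','side'):
    d=grab(n); save(d,n+'0.png'); pickle.dump(d,open(n+'.pkl','wb'))
    print(n,(-np.array(d['R']).T@d['t']).round())
    for nm,c in(('Y',Y),('O',O),('B',B)): print(nm,blobs(d,*c))
print(r.sense())
E
```

```text
scene [-142. -453.  468.]
Y [([557, 459, 54, 21, 330], [591.0, 472.4]), ([533, 436, 29, 14, 151], [548.8, 442.0]), ([561, 436, 25, 15, 100], [572.2, 442.1]), ([586, 447, 12, 13, 56], [590.9, 453.1])]
O [([390, 259, 159, 41, 1429], [469.7, 279.9]), ([385, 328, 154, 29, 668], [463.3, 342.1]), ([54, 228, 58, 22, 607], [82.0, 237.6]), ([227, 210, 41, 18, 294], [247.3, 218.1])]
B [([168, 243, 44, 57, 1233], [191.2, 269.9]), ([605, 283, 31, 32, 615], [621.0, 297.5])]
side [309. 597. 641.]
Y [([498, 30, 17, 11, 132], [506.6, 34.6]), ([447, 158, 14, 13, 60], [452.2, 164.4])]
O [([517, 107, 109, 46, 3360], [575.8, 129.6]), ([335, 142, 38, 96, 941], [348.0, 185.6]), ([268, 287, 46, 39, 624], [290.5, 305.5]), ([622, 55, 18, 63, 507], [630.3, 96.2])]
B [([353, 321, 34, 80, 821], [366.7, 359.8]), ([331, 0, 43, 10, 314], [352.7, 3.8]), ([398, 92, 28, 11, 169], [411.5, 97.2]), ([498, 19, 29, 12, 140], [512.3, 25.4])]
{'time': 0.1, 'joint_pos': array([-4.89269228e+00,  7.51215100e+00,  8.53264336e+01, -6.43028526e-06,
        8.72602979e+01, -4.89101407e+00]), 'qd': array([ 0.06469763, -0.11101933, -0.09357848,  0.00510879,  0.02179195,
       -0.05123286]), 'joint_efforts': array([ 1.52257860e-03, -5.70947063e+01, -5.01941299e+01, -1.80579236e-04,
        8.16394575e-03,  5.26326357e-05]), 'tool_pos': array([5.99529039e+02, 6.64654179e-02, 2.55302475e+02]), 'tcp_rot': array([-1.79901477e+02, -8.42438103e-03,  8.99983149e+01]), 'ft_force': array([-1.23656498,  0.39918584,  0.88266006]), 'wrist_torque': array([-0.04735597, -0.00368989,  0.0083642 ]), 'grip_force': 0.0, 'finger_gap': 85.45076058115609}
```

View pics/scene0.png

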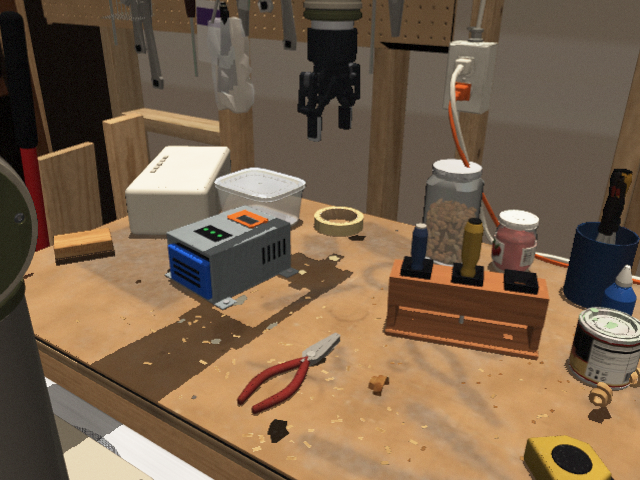

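View pics/side0.png

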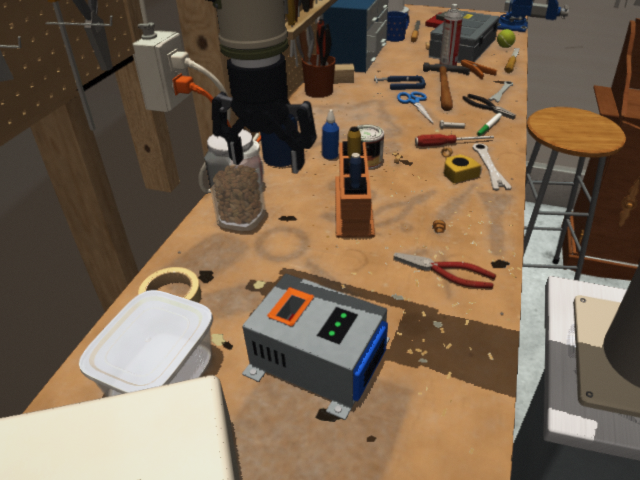

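The scene view shows the slot rim at about (247,218), the blue driver at (419,245), the yellow one in the middle cup at (471,248) and the empty cup at (520,280). In the side view the rim is at (290,305), and the blue driver (355,172) partly hides the yellow one (354,143).

```bash
python3 - <<'E'
from h import *
a=pickle.load(open('scene.pkl','rb'));b=pickle.load(open('side.pkl','rb'))
ra,rb=ray(a,(247.3,218.1)),ray(b,(290.5,305.5))
print('slot',tri([ra,rb]).round(1),plane(a,(247.3,218.1),96).round(1),plane(b,(290.5,305.5),96).round(1))
print('Ytop',tri([ray(a,(472,221)),ray(b,(355,128))]).round(1),plane(a,(472,221),178),plane(b,(355,128),178))
print('Btop',tri([ray(a,(420,226)),ray(b,(356,156))]).round(1))
for uv in((417,267),(468,272),(520,280)): print('cups',plane(a,uv,102).round(1))
for uv in((390,264),(547,297)): print('edge',plane(a,uv,95).round(1))
for lo,hi in(((15,100,40),(34,255,150)),): print(blobs(a,lo,hi,8),blobs(b,lo,hi,8))
E
```

```text
slot [528.8 121.4  92.8] [523.9 116.8  96. ] [527.1 124.6  96. ]
Ytop [ 538.3 -261.9  178.6] [ 538.36645062 -261.64332956  178.        ] [ 539.04763219 -264.13258593  178.        ]
Btop [ 519.1 -196.3  160.2]
cups [ 512.1 -201.1  102. ]
cups [ 538.3 -265.8  102. ]
cups [ 556.  -331.9  102. ]
edge [ 511.1 -160.    95. ]
edge [ 543.1 -370.7   95. ]
[([365, 0, 93, 222, 7111], [397.8, 91.8]), ([36, 340, 251, 140, 5444], [152.1, 419.6]), ([102, 109, 152, 111, 4580], [168.8, 145.7]), ([91, 291, 213, 116, 4004], [179.1, 349.6]), ([41, 0, 103, 121, 3883], [106.0, 48.9]), ([38, 143, 68, 103, 3700], [70.8, 191.8]), ([609, 56, 31, 181, 2305], [630.1, 151.6]), ([460, 221, 24, 57, 965], [470.7, 248.1])] [([0, 0, 139, 316, 14415], [63.5, 145.0]), ([115, 60, 65, 132, 3587], [147.0, 133.4]), ([383, 307, 136, 95, 3429], [459.8, 351.5]), ([176, 0, 55, 97, 2550], [203.2, 36.7]), ([98, 0, 45, 66, 1490], [121.4, 26.0]), ([281, 0, 52, 100, 924], [298.3, 53.2]), ([352, 392, 51, 71, 869], [374.1, 424.9]), ([66, 25, 39, 60, 857], [83.2, 53.6])]
```

Emit:
apply_moves(
  angular=[
    [0,0,0.28],
    [0,0,0.28],
    [0,0,0.28],
    [0,0,0.28],
    [0,0,0.28],
    [0,0,0.28],
    [0,0,0.28],
    [0,0,0],
  ],
  travel=[
    [-0.2,-0.8,0.15],
    [-0.2,-0.8,0.15],
    [-0.2,-0.8,0.15],
    [-0.2,-0.8,0.15],
    [-0.2,-0.8,0.15],
    [-0.2,-0.8,0.15],
    [-0.2,-0.8,0.15],
    [0,0,0],
  ],
  jaw=[1,1,1,1,1,1,1,1],
  force=60,
)

```text
time: 1.1
tool_pos: [543.3, -226.0, 298.3]
tcp_rot: [-180.0, 0.0, 105.5]
ft_force: [-0.5, 1.1, -1.0]
finger_gap: 85.6
grip_force: 0.0
```

```bash
python3 - <<'E'
from h import *
d=wristRt(grab('wrist')); save(d,'w1.png'); pickle.dump(d,open('w1.pkl','wb'))
print(d['s']['tool_pos'],d['s']['tcp_rot'],np.array(d['mount']).round(2))
b=pickle.load(open('side.pkl','rb')); print('jar',plane(b,(240,225),0))
for n,c in(('dark Y',((18,100,40),(34,255,255))),('B',B)): print(n,blobs(d,*c))
E
```

```text
[ 543.34748571 -226.04026779  298.30056109] [-1.79981554e+02  2.23795379e-02  1.05525954e+02] [[   0.     -0.96   -0.26   65.76]
 [   1.      0.     -0.      0.6 ]
 [   0.     -0.26    0.96 -116.28]
 [   0.      0.      0.      1.  ]]
jar [ 740.83160559 -135.82074547    0.        ]
dark Y [([36, 307, 89, 74, 2869], [82.3, 340.5]), ([284, 248, 41, 58, 1132], [304.9, 274.7]), ([258, 364, 14, 11, 39], [264.4, 369.6])]
B []
```

View pics/w1.png

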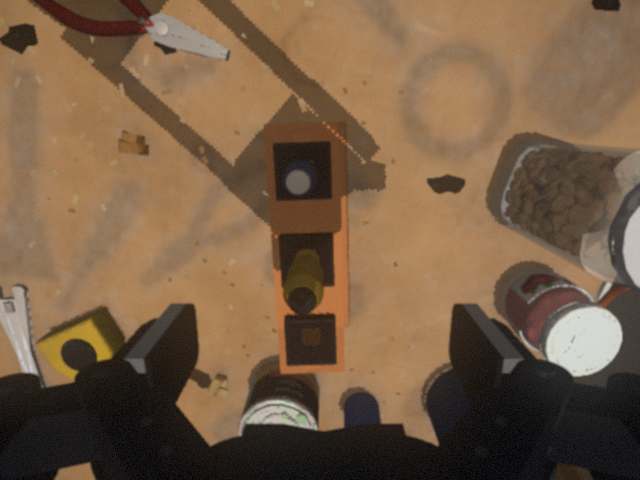

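The wrist view shows the yellow handle's top end at about (302,299), the blue top at (298,181), and the cup rims' centres at (302,171), (306,260) and the empty one at (311,340).

```bash
python3 - <<'E'
from h import *
d=pickle.load(open('w1.pkl','rb'));a=pickle.load(open('scene.pkl','rb'))
print('Ytop',plane(d,(302,299),178).round(1),'tri',tri([ray(d,(302,299)),ray(a,(472,221))]).round(1))
print('Btop',tri([ray(d,(298,181)),ray(a,(420,226))]).round(1))
c=[plane(d,u,102)[:2] for u in((302.5,171),(306,260),(310.5,340))]
print(np.round(c,1), 'empty tri',tri([ray(d,(310.5,340)),ray(a,(520,280))]).round(1))
v=c[0]-c[2]; print(np.linalg.norm(v),np.degrees(np.arctan2(-v[0],v[1])))
E
```

```text
Ytop [ 541.  -264.1  178. ] tri [ 540.3 -262.6  178. ]
Btop [ 520.  -197.5  161.4]
[[ 520.2 -198.7]
 [ 540.4 -264.3]
 [ 561.7 -330. ]] empty tri [ 561.8 -331.2   99.2]
137.72770811624815 17.509247074375825
```

Emit:
apply_moves(
  angular=[
    [0,0,0.25],
    [0,0,0],
    [0,0,0],
    [0,0,0],
    [0,0,0],
    [0,0,0],
    [0,0,0],
    [0,0,0],
    [0,0,0],
    [0,0,0],
    [0,0,0],
    [0,0,0],
    [0,0,0],
    [0,0,0],
  ],
  travel=[
    [-0.07,-0.95,0],
    [0,0,-0.9],
    [0,0,-0.9],
    [0,0,-0.9],
    [0,0,-0.9],
    [0,0,-0.05],
    [0,0,0],
    [0,0,0],
    [0,0,0],
    [0,0,0],
    [0,0,0],
    [0,0,0],
    [0,0,0],
    [0,0,0],
  ],
  jaw=[1,1,1,1,1,1,1,0.1,0.1,0.1,0.1,0.1,0.1,0.1],
  force=60,
)

```text
time: 2.9
tool_pos: [541.1, -262.3, 152.8]
tcp_rot: [-180.0, 0.0, 107.7]
ft_force: [-3.8, 0.1, 5.2]
finger_gap: 24.5
grip_force: 58.8
```

Emit:
apply_moves(
  angular=[
    [0,0,0],
    [0,0,0],
    [0,0,0],
    [0,0,0],
    [0,0,0],
    [0,0,0],
    [0,0,0],
    [0,0,0],
    [0,0,0],
    [0,0,0],
    [0,0,0],
    [0,0,0],
    [0,0,0],
    [0,0,0],
  ],
  travel=[
    [0,0,0.6],
    [0,0,1],
    [0,0,1],
    [0,0,1],
    [0,0,0.4],
    [0,1,0],
    [0,1,0],
    [0,1,0],
    [0,1,0],
    [0,1,0],
    [0,1,0],
    [0,1,0],
    [-0.3,0.5,0],
    [0,0,0],
  ],
  jaw=[0.1,0.1,0.1,0.1,0.1,0.1,0.1,0.1,0.1,0.1,0.1,0.1,0.1,0.1],
)

```text
time: 4.65
tool_pos: [528.2, 39.1, 311.3]
tcp_rot: [-179.9, -0.0, 107.8]
ft_force: [0.6, 0.1, -0.9]
finger_gap: 24.5
grip_force: 59.0
```

```bash
python3 - <<'E'
from h import *
d=wristRt(grab('wrist')); save(d,'w2.png'); pickle.dump(d,open('w2.pkl','wb'))
print(d['s']['tool_pos'],d['s']['tcp_rot'],d['s']['finger_gap'],d['s']['grip_force'])
print(blobs(d,*O))
e=grab('scene'); save(e,'s2.png'); pickle.dump(e,open('s2.pkl','wb'))
E
```

```text
[528.22692003  39.11379809 311.3132095 ] [-1.79919599e+02 -2.87237331e-02  1.07802978e+02] 24.52263090215121 58.97019869880751
[([315, 60, 85, 100, 2787], [357.1, 108.9]), ([26, 232, 97, 50, 726], [73.9, 249.2]), ([20, 253, 99, 38, 545], [64.1, 276.2]), ([276, 395, 12, 29, 239], [281.6, 411.1])]
```

View pics/w2.png

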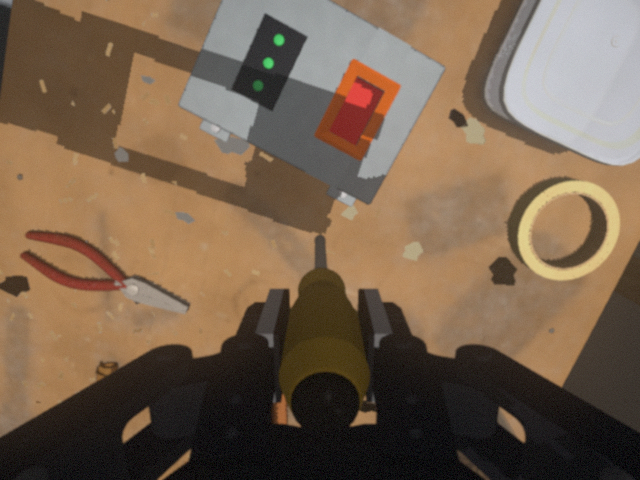

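View pics/s2.png

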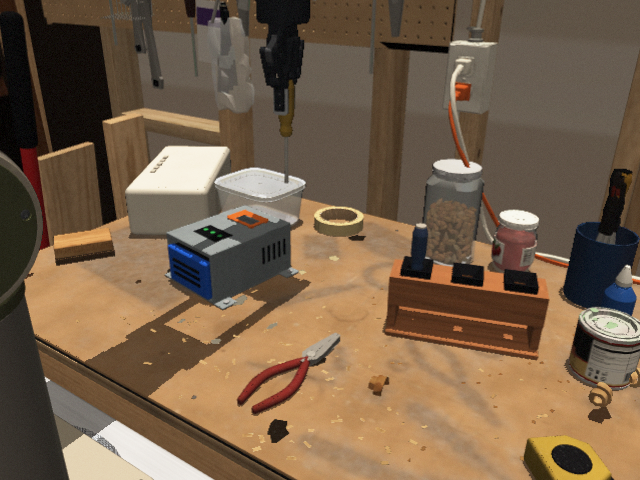

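The wrist view shows the driver held upright, with the tip at (320,237) and the slot rim centred near (358,110). The scene view shows the middle cup now empty and the blue driver still standing.

```bash
python3 - <<'E'
from h import *
d=pickle.load(open('w2.pkl','rb'));a=pickle.load(open('scene.pkl','rb'));b=pickle.load(open('side.pkl','rb'));e=pickle.load(open('s2.pkl','rb'))
m=cv2.inRange(cv2.cvtColor(d['color'],cv2.COLOR_RGB2HSV),*O); m[:, :300]=0; m[170:]=0; m[:,420:]=0
p=cv2.findNonZero(m); rc=cv2.minAreaRect(p); bx=cv2.boxPoints(rc); print(rc)
w=np.array([plane(d,u,96)[:2] for u in bx]); print(w.round(1),'c',w.mean(0)); s=np.roll(w,-1,0)-w; print(np.linalg.norm(s,axis=1),np.degrees(np.arctan2(s[:,1],s[:,0])))
u=rc[0]; print('tri',tri([ray(d,u),ray(a,(247.3,218.1)),ray(b,(290.5,305.5))]).round(1), 'wrist+scene',tri([ray(d,u),ray(a,(247.3,218.1))]).round(1),'w+side',tri([ray(d,u),ray(b,(290.5,305.5))]).round(1))
print('tip',plane(d,(320,238),177).round(1),'w+scene',tri([ray(d,(320,238)),ray(e,(287,185))]).round(1))
t=d['s']['tool_pos'];print(t)
E
```

```text
((356.50872802734375, 109.3518295288086), (54.88098907470703, 86.81710052490234), 27.824094772338867)
[[502.3  91.7]
 [514.1 153.1]
 [554.1 147.3]
 [543.9  84.8]] c [528.59339877 119.22725294]
[62.45090814 40.38689602 63.32607363 42.12103003] [ 79.10851018  -8.18861631 -99.29356455 170.54233464]
tri [528.7 120.8  92.7] wrist+scene [528.5 120.3  93.6] w+side [529.  120.2  91. ]
tip [527.  37. 177.] w+scene [527.7  35.2 171.4]
[528.22692003  39.11379809 311.3132095 ]
```

Emit:
apply_moves(
  angular=[
    [0,0,0],
    [0,0,0],
    [0,0,0],
    [0,0,0],
    [0,0,0],
    [0,0,0],
    [0,0,0],
    [0,0,0],
  ],
  travel=[
    [0.04,0.7,0],
    [0,0.7,0],
    [0,0.67,0],
    [0,0,0],
    [0,0,-0.7],
    [0,0,-0.7],
    [0,0,-0.4],
    [0,0,0],
  ],
  jaw=[0.1,0.1,0.1,0.1,0.1,0.1,0.1,0.1],
)

```text
time: 5.75
tool_pos: [530.2, 119.8, 239.0]
tcp_rot: [-179.8, -0.0, 107.6]
ft_force: [-0.5, -0.2, -0.1]
finger_gap: 24.5
grip_force: 59.0
```

```bash
python3 - <<'E'
from h import *
d=wristRt(grab('wrist')); save(d,'w3.png'); pickle.dump(d,open('w3.pkl','wb'))
e=grab('scene');f=grab('side')
cv2.imwrite('pics/m3.png',np.hstack([cv2.resize(e['color'][140:310,140:340],(400,340)),cv2.resize(f['color'][200:400,200:400],(340,340))])[:,:,::-1])
E
```

```text
(no output)
```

View pics/m3.png

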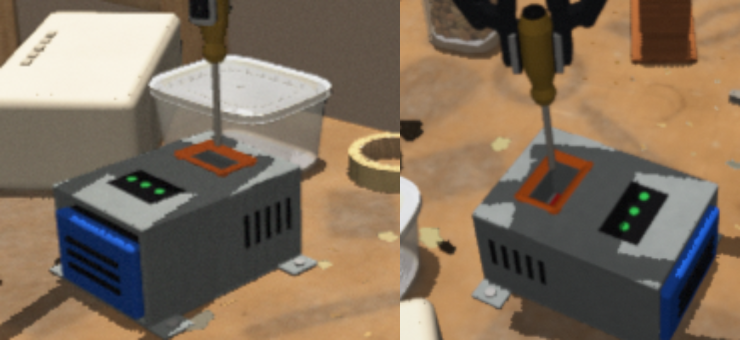

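Both crops show the tip just above the slot, at scene pixel (248.5,211.5) and side pixel (289.5,303).

```bash
python3 - <<'E'
from h import *
a=pickle.load(open('scene.pkl','rb'));b=pickle.load(open('side.pkl','rb'))
print(tri([ray(a,(248.5,211.5)),ray(b,(289.5,303))]).round(1),plane(a,(248.5,211.5),105).round(1),plane(b,(289.5,303),105).round(1))
E
```

```text
[530.8 122.6 102. ] [531.4 119.8 105. ] [526.5 128.3 105. ]
```

Emit:
apply_moves(
  angular=[
    [0,0,0],
    [0,0,0],
    [0,0,0],
    [0,0,0],
    [0,0,0],
  ],
  travel=[
    [-0.03,0,-0.2],
    [0,0,-0.4],
    [0,0,-0.5],
    [0,0,-0.3],
    [0,0,0],
  ],
  jaw=[0.1,0.1,0.1,0.1,0.1],
)

```text
time: 6.52
tool_pos: [528.4, 120.7, 182.2]
tcp_rot: [-179.8, -0.0, 107.7]
ft_force: [-0.0, -0.2, -0.7]
finger_gap: 24.7
grip_force: 59.0
```

Emit:
apply_moves(
  angular=[
    [0,0,0],
    [0,0,0],
    [0,0,0],
    [0,0,0],
    [0,0,0],
  ],
  travel=[
    [0,0,-0.2],
    [0,0,-0.2],
    [0,0,-0.1],
    [0,0,0],
    [0,0,0],
  ],
  jaw=[0.1,0.1,0.1,0.1,0.1],
)

```text
time: 7.15
tool_pos: [530.2, 120.9, 165.0]
tcp_rot: [179.9, 0.0, 107.7]
ft_force: [1.8, 0.6, 3.4]
finger_gap: 24.5
grip_force: 59.2
```

Emit:
apply_moves(
  angular=[
    [0,0,0],
    [0,0,0],
    [0,0,0],
    [0,0,0],
  ],
  travel=[
    [0,0,-0.06],
    [0,0,-0.06],
    [0,0,0],
    [0,0,0],
  ],
  jaw=[0.1,0.1,0.1,0.1],
)

```text
time: 7.65
tool_pos: [530.0, 120.9, 159.8]
tcp_rot: [179.9, 0.0, 107.7]
ft_force: [2.0, 0.8, 4.9]
finger_gap: 24.6
grip_force: 59.0
```

```bash
python3 - <<'E'
from h import *
e=grab('scene');f=grab('side')
for d,n in((e,'scene'),(f,'side')): print(blobs(d,*B),blobs(pickle.load(open(n+'.pkl','rb')),*B))
cv2.imwrite('pics/m4.png',np.hstack([cv2.resize(e['color'][140:310,140:340],(400,340)),cv2.resize(f['color'][200:400,200:400],(340,340))])[:,:,::-1])
E
```

```text
[([152, 249, 46, 58, 1302], [176.3, 276.4]), ([605, 283, 31, 32, 621], [620.9, 297.5])] [([168, 243, 44, 57, 1233], [191.2, 269.9]), ([605, 283, 31, 32, 615], [621.0, 297.5])]
[([370, 328, 37, 81, 991], [386.0, 367.1]), ([323, 123, 15, 28, 231], [329.8, 132.6]), ([398, 92, 28, 11, 169], [411.4, 97.2]), ([507, 20, 20, 11, 101], [517.1, 26.0])] [([353, 321, 34, 80, 821], [366.7, 359.8]), ([331, 0, 43, 10, 314], [352.7, 3.8]), ([398, 92, 28, 11, 169], [411.5, 97.2]), ([498, 19, 29, 12, 140], [512.3, 25.4])]
```

View pics/m4.png

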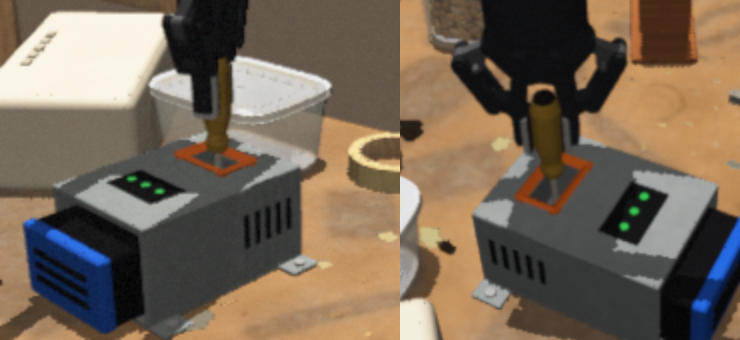

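The pack is out: its blue front has moved from (191,270) to (176,276) in the scene view. Now I'll lift and return to the middle cup.

Emit:
apply_moves(
  angular=[
    [0,0,0],
    [0,0,0],
    [0,0,0],
    [0,0,0],
    [0,0,0],
    [0,0,0],
    [0,0,0],
    [0,0,0],
    [0,0,0],
    [0,0,0],
    [0,0,0],
    [0,0,0],
    [0,0,0],
    [0,0,0],
    [0,0,0],
    [0,0,0],
    [0,0,0],
  ],
  travel=[
    [0,0,0],
    [0,0,0.9],
    [0,0,1],
    [0,0,1],
    [0,0,1],
    [0,-0.9,0],
    [0.1,-1,0],
    [0.1,-1,0],
    [0.1,-1,0],
    [0,-1,0],
    [0,-1,0],
    [0,-1,0],
    [0,-1,0],
    [0,-1,0],
    [0,-0.67,0],
    [0,0,0],
    [0,0,0],
  ],
  jaw=[0.1,0.1,0.1,0.1,0.1,0.1,0.1,0.1,0.1,0.1,0.1,0.1,0.1,0.1,0.1,0.1,0.1],
)

```text
time: 9.88
tool_pos: [541.2, -261.2, 314.4]
tcp_rot: [-179.9, -0.1, 107.7]
ft_force: [1.1, -0.5, -0.8]
finger_gap: 24.7
grip_force: 59.1
```

```bash
python3 - <<'E'
from h import *
print(r.sense()['tool_pos'],r.sense()['tcp_rot'])
d=wristRt(grab('wrist'));e=grab('scene');f=grab('side'); save(d,'w5.png')
for n,x in(('w5',d),('s5',e),('d5',f)): pickle.dump(x,open(n+'.pkl','wb'))
cv2.imwrite('pics/m5.png',np.hstack([cv2.resize(e['color'][120:300,390:570],(400,400)),cv2.resize(d['color'][180:480,180:480],(400,400))])[:,:,::-1])
E
```

```text
[ 541.19838698 -261.245492    314.39925959] [-1.79925072e+02 -1.18322324e-01  1.07675063e+02]
```

View pics/m5.png

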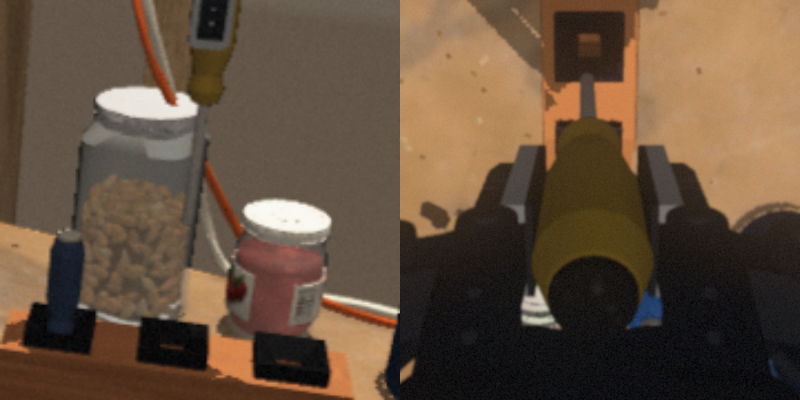

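The tip is at wrist pixel (320,236), as it was before the push, so the driver has not slipped. The empty middle cup lies under it, and the blue driver is still in place.

Emit:
apply_moves(
  angular=[
    [0,0,0],
    [0,0,0],
    [0,0,0],
    [0,0,0],
    [0,0,0],
    [0,0,0],
    [0,0,0],
  ],
  travel=[
    [0,-0.03,-0.8],
    [0,0,-0.7],
    [0,0,-0.4],
    [0,0,-0.4],
    [0,0,-0.4],
    [0,0,0],
    [0,0,0],
  ],
  jaw=[0.1,0.1,0.1,0.1,0.1,0.1,0.1],
)

```text
time: 10.9
tool_pos: [541.9, -263.4, 208.2]
tcp_rot: [180.0, 0.0, 107.7]
ft_force: [0.4, 0.7, -0.7]
finger_gap: 25.0
grip_force: 59.1
```

Emit:
apply_moves(
  angular=[
    [0,0,0],
    [0,0,0],
    [0,0,0],
    [0,0,0],
    [0,0,0],
    [0,0,0],
  ],
  travel=[
    [0,0,-0.4],
    [0,0,-0.4],
    [0,0,-0.3],
    [0,0,-0.2],
    [0,0,0],
    [0,0,0],
  ],
  jaw=[0.1,0.1,0.1,0.1,0.1,0.1],
)

```text
time: 11.65
tool_pos: [541.9, -263.4, 156.0]
tcp_rot: [180.0, 0.0, 107.7]
ft_force: [0.4, -0.7, -1.0]
finger_gap: 24.4
grip_force: 59.1
```

Emit:
apply_moves(
  angular=[
    [0,0,0],
    [0,0,0],
    [0,0,0],
    [0,0,0],
    [0,0,0],
    [0,0,0],
    [0,0,0],
    [0,0,0],
    [0,0,0],
    [0,0,0],
    [0,0,0],
    [0,0,0],
    [0,0,0],
    [0,0,0],
    [0,0,0],
  ],
  travel=[
    [0,0,-0.06],
    [0,0,0],
    [0,0,0],
    [0,0,0],
    [0,0,0],
    [0,0,0],
    [0,0,0],
    [0,0,0],
    [0,0,0.5],
    [0,0,1],
    [0,0,1],
    [0,0,1],
    [0,0.5,0.2],
    [0,0,0],
    [0,0,0],
  ],
  jaw=[0.1,0.1,0.5,0.8,1,1,1,1,1,1,1,1,1,1,1],
)

```text
time: 13.52
tool_pos: [541.1, -242.7, 299.8]
tcp_rot: [-179.9, -0.1, 107.7]
ft_force: [-0.1, 0.8, -0.6]
finger_gap: 85.2
grip_force: 0.0
```

```bash
python3 - <<'E'
from h import *
print(r.sense()['tool_pos'],r.sense()['finger_gap'])
d=wristRt(grab('wrist'));e=grab('scene');f=grab('side')
a=pickle.load(open('scene.pkl','rb')); D=((15,100,40),(34,255,150))
print([x for x in blobs(e,*D,20) if 440<x[1][0]<500 and 200<x[1][1]<290]); print(blobs(e,*B,1))
cv2.imwrite('pics/m6.png',np.hstack([cv2.resize(e['color'],(400,300)),cv2.resize(d['color'],(400,300))])[:,:,::-1])
E
```

```text
[ 541.11698424 -242.68657943  299.77381502] 85.24233088757731
[([459, 224, 21, 54, 921], [468.6, 249.1])]
[([152, 249, 46, 58, 1309], [176.2, 276.3])]
```

View pics/m6.png

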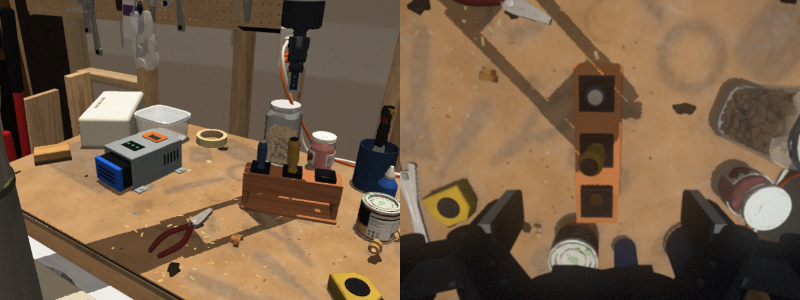

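The yellow driver is standing in the middle cup, within 3 px of where it stood at the start. The blue driver is untouched, the pack is out and the gripper is clear.

```bash
python3 -c "
from bench import r
print(r.hand_in())"
```

```text
the job is handed in; nothing more can be done
None
```

The battery pack is out, the yellow screwdriver stands back in the rack's middle cup, the blue one was not touched, and the job was handed in after about 14 s of robot time; the hand-in returned no verdict.

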